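Free the propped housing carrier and bring it to rest over the V-blocks

TASK

Draw the wooden prop out towards the robot from under the raised sensor housing, so that the carrier swings free on its pivot, and leave the prop standing clear on the table. Then move the trolley along the rail by its black grip until the carrier hangs centred over the pair of V-blocks, take the swing out of it by moving the trolley alone, let it hang level and still there for five seconds and let go of the grip. Touch the carrier and its housings with nothing, never let the carrier swing up against the rail, keep the prop upright and leave the meter, spool and bottle where they are.

Things in the scene. Friction and masses are not known exactly. Their poses are not given: they have to be found in the camera images.
- gantry: Fixed aluminium bench gantry, may stand turned a little. Origin on the table under mid-rail; y runs along the rail, x points away from the robot. Rail: 30 x 30 mm bar, 1040 mm long, underside 252 mm above the table; posts with feet at y = -490 and +490 mm.
- trolley (a joint): Place of the trolley on the rail, m: 0 = parked (gantry y = -0.22), growing towards the gantry's +y (gantry y = value - 0.22). Stops at -0.01 and 0.46. It slides with about 2 N of friction plus 2 N per m/s, weighs 0.8 kg plus the carrier's 0.8 kg, and stays where it is left (the swing cannot shift it).
- trolley_grip (a point): Grip point of the black upright grip on top of the trolley, 322 mm above the table: middle of a block 34 mm (gantry x) by 24 mm (gantry y), z = 293 to 343 mm, over a plate 72 by 90 mm (top at 293 mm). Take it from above, fingers closing along the gantry's y. Axes as the gantry's.
- trolley_pivot (a point): The pivot pin under the trolley, 168 mm above the table, axis along the gantry's x, straight below the grip.
- swing (a joint): Swing of the carrier on its pivot, rad: 0 = level (its rest when free), positive = gantry's -y end up. Propped at +0.25; beyond 0.35 either way it strikes the rail. Almost frictionless: left alone it swings for minutes. Free: angle'' = -w^2*angle + a/L, a = trolley acceleration towards gantry +y, L = 1.58 m, w = 2.5 rad/s nominal (2.3 to 2.65 with the hidden mass).
- carrier: The swinging carrier, not to be touched: aluminium bar 390 mm long (y), 24 x 12 mm, 0.36 kg. Origin on the pivot axis at mid-bar, z up when level; the bar's centre lies 9 mm above it. The two housings hang under its ends.
- housings: The two steel sensor housings strapped under the carrier bar, not to be touched (origin and axes as the carrier's): cylinders 50 mm in diameter, 70 mm long along x (-47 to +41 mm with plugs and caps), centred at y = -165 and +165 mm, 32 mm below the origin. Together 0.44 kg nominal, hidden 0.8 to 1.2 times that.
- prop: Loose wooden prop, 0.4 kg. Origin on the table under its column, z up; base plate 12 mm thick, x = -140 to +30 mm, 80 mm wide; column 24 (x) x 30 (y) mm, 153 mm high, under the -y housing; upright handle block 34 (x) x 24 (y) mm, 92 mm high, at x = -115 mm. Drawn about 90 mm towards the gantry's -x it is clear of the carrier's path.
- prop_grip (a point): Grip point of the prop's handle block: 60 mm above its underside, at x = -115 mm of the prop. Take it from above, fingers closing along y.
- prop_top (a point): Centre of the top of the prop's column, where the housing rests, 153 mm above the prop's underside.
- vblocks: Fixed pair of V-blocks on the table beneath the rail, axes as the gantry's: blocks 60 x 70 mm, about 60 mm high, at y = -165 and +165 mm, joined by a low bar. The origin is midway between the blocks.
- vblocks_mid (a point): Middle between the two V-blocks, 8 mm above the table: the trolley's pivot must end straight above it.
- meter: Bystander: handheld meter 85 x 170 x 40 mm lying on the table; origin under its middle. Leave alone.
- spool: Bystander: metal spool 60 mm in diameter, 46 mm high, standing beyond the gantry; origin under its middle. Leave alone.
- bottle: Bystander: small bottle 44 mm in diameter, 130 mm high, standing beyond the gantry; origin under its middle. Leave alone.
Things that resemble listed ones, but are neither listed nor needed, are in the scene too. Several things have the shape of the prop; the one meant has the colours described above.

How it is judged:
On the way, in this order (a step that is already met when the one before it is completed fails the run):
1. the prop is drawn clear and the carrier swings free (x of prop_top in the frame of gantry below -0.045 m and value of joint swing below 0.1 rad).
2. the carrier hangs level and still, centred over the V-blocks, for 5 s (horizontal distance between trolley_pivot and vblocks_mid below 0.015 m and value of joint swing between -0.1 and 0.1 rad), for 5 s.
At the end, for the whole second after the job is handed in: Pivot within 15 mm (horizontally) of the middle of the V-blocks, trolley at rest, swing angle within 0.1 rad of level and slower than 0.25 rad/s; the prop stands upright on the table at rest, its column more than 60 mm from the rail's line on the robot's side (all of step 2 and velocity of joint swing between -0.25 and 0.25 rad/s and velocity of joint trolley between -0.02 and 0.02 m/s and x of prop_top in the frame of gantry below -0.06 m and angle between prop's own z axis and vertical below 0.1 rad and height (world z) of prop below 0.01 m and linear speed of prop below 0.02 m/s); the robot touches nothing.
It fails at once if the robot touches the carrier or housings (contact force between any of the fingers, the arm and carrier above 0.3 N).
It fails at once if the freed carrier is touched by the prop or anything else (contact force between carrier and anything else above 0.05 N and value of joint swing below 0.15 rad).
It fails at once if the carrier swings up against the rail (value of joint swing above 0.35 rad or value of joint swing below -0.35 rad).
It fails at once if the prop is tipped over (angle between prop's own z axis and vertical above 0.35 rad).
It fails at once if a bystander is disturbed (distance of any of meter, spool, bottle from where it was at the start of the episode above 0.025 m).
It also fails if it takes over 64 s, if anything falls off the work surface, if the arm or the gripper's body presses on something with over 40 N, if the wrist force passes 120 N, or if a joint passes its speed limit or range.

ROBOT

A 6-joint arm with a two-finger parallel gripper is mounted at the origin on the work surface. World frame = base frame: x ahead of the robot, y to its left, z up, the work surface at z = 0. Lengths are in m, angles in rad, forces in N, time in s.
With the tool pointing down it reaches from about 0.325 to 0.85 m from the base axis. Payload 15.5 kg.
Tool frame: the origin (TCP) lies at the very end of the fingers, on their centre line; the grasp point (between the pads) lies 19 mm behind it; y points along the fingers, x is the direction in which the jaws open and shut, and the axes are right-handed (so a half turn about y gives the same grasp; the last joint's range is limited). The gripper opens to 91 mm and grips with 3 to 60 N. Pads are 32 mm wide; open, the fingers measure 118 mm over their backs; the gripper's body (76 mm by 178 mm) begins 60 mm behind the grasp point.
Start: joints at [1.196, 0.494, 1.345, -0, 1.302, -0.096], TCP at [0.172, 0.601, 0.214] pointing down, gripper open.
Joint ranges: [-2.91, 2.91], [-0.82, 2.16], [0.22, 2.67], [-1.22, 4.37], [0.12, 2.79], [-3.08, 3.08]. Speed limits (rad/s): [1.89, 1.89, 2.57, 3.01, 3.01, 3.01].

INTERFACE

Orientations are given as a unit quaternion [x, y, z, w].
In Python, from cell import robot gives the robot as it stands. The module is installed in compiled form; this text tells all that it offers.
- The arm moves only by the tool servo_tool, never from a script. Its argument "commands" is a list of rows, each a list of 3 entries, a list of its own where there are three numbers: the shift along the tool's x, y, z in mm, then the turn about the tool's y in degrees, then the finger opening in mm, from 0 to 91.2. A call has 1 to 10 rows; each row shifts and turns the commanded pose from where the row before left it, along the tool's axes as they then stand; what a row does not reach is not made up. A row lasts 1/8 s, in which the tool goes at most 62.5 mm and 10.7 degrees, less where a joint would pass 70% of its speed; a pose out of reach is approached as far as the arm can. A call with a gripper value outside its range is refused whole. The fingers move at their own pace and stop on an object; the grip force is fixed at half the most. Time passes only in rows, so rows that do not move let the fingers close. It gives the time, the measured TCP pose, the force and the opening at its end, in the units of the state.
- robot.observe(): the state, without advancing time (a new reading comes with each control period).
- robot.get_image(name): name is "side" or "top"; returns a dict with "color" (400x640x3 uint8, blue, green, red), "z_map" (400x640 float32, m along the optical axis (not along the pixel's ray), 0 where there is no reading), "fx", "fy", "cx", "cy" (pixels), "T" (4x4, takes a point from camera to world coordinates). Camera axes: x right, y up, looking along -z (the intrinsics and any distortion apply to the point x, -y, -z); pixel columns grow to the right and rows downward; lengths in m; the calibration is good to about 2 mm. A picture is of the moment at which its call begins.
- robot.job_done(): hands the job in, once; it reports no verdict.
Trained networks look in a picture, given as the dict that the camera call returned (one of the last four; its "shot" number tells which), for a name from the list of things; names that differ only in an ending like _2 or _b are one class to them, and where a whole thing is asked for, a point or a joint stands for the part that bears it (a point fixed in the world has none). Each returns a list of dicts, best first, with "score" (0 to 1); they miss things now and then, are a little off and sometimes report something else, mostly with a low value. They report only what shows in the picture. A call takes as long as a camera call. They do not tell look-alikes from the thing itself.
- robot.recognise(label, picture): "extent" ([left, top, right, bottom] in pixels, round what is visible of it).
The state is a dict: "time": time; "joint_positions": joint angles; "joint_velocities": joint speeds; "tau": joint torques, N m; "tcp_pos": TCP position; "tcp_rot": TCP orientation; "ft_force": force on the tool from outside, world axes, zero at the start; "torque": the same for the moment, N m; "grip_width": finger opening in m.
Only numpy, scipy, OpenCV 4.12 (cv2) and the standard library are available. Lean on these libraries where they do the work, as an engineer would, in place of code of your own. Each camera call takes 0.05 s, during which the arm holds its last target. There are 200 camera calls.

## Working session

There is one attempt and no reset: what is moved stays moved. The work goes in short steps, Python scripts to look and compute and a tool call to move; the robot and the scene stay as the last step left them, time stands still between calls to the robot, and variables do not carry over. Pictures are saved under pics/ and viewed, about 8 in all and at most 12, crops included, and the job is handed in when it is done.

Besides the shell and the picture viewer there is one more tool, called after "Emit:" by a JSON object that holds its "op" and its "data", one argument or row to a line. servo_tool: Moves the arm, as the interface text tells. Its arguments: {"type":"object","properties":{"commands":{"type":"array","items":{"type":"array"}}},"required":["commands"]}

```bash
mkdir -p pics
cat > h.py <<'E'
import numpy as np, cv2
from cell import robot
def pt(im,u,v,r=1):
    z=im["z_map"][int(v)-r:int(v)+r+1,int(u)-r:int(u)+r+1]; z=np.median(z[z>0])
    p=np.array([(u-im["cx"])/im["fx"]*z,-(v-im["cy"])/im["fy"]*z,-z,1]); return (im["T"]@p)[:3]
def cloud(im):
    v,u=np.mgrid[0:400,0:640]; z=im["z_map"]
    P=np.stack([(u-im["cx"])/im["fx"]*z,-(v-im["cy"])/im["fy"]*z,-z,np.ones_like(z)],-1)
    W=(P@im["T"].T)[...,:3]; W[z<=0]=np.nan; return W
E
python3 - <<'E'
from h import *
s=robot.observe(); print(s)
for n in("top","side"):
    im=robot.get_image(n); cv2.imwrite(f"pics/{n}0.png",im["color"]); print(n,im["T"].round(3).tolist(),im["fx"],[k for k in im])
    for l in("prop","prop_grip","prop_top","trolley","trolley_grip","vblocks","gantry","carrier","housings","meter","spool","bottle"):
        for d in robot.recognise(l,im)[:4]:
            e=d["extent"]; print(l,round(d["score"],2),np.round(e).tolist())
E
```

```text
{'time': 0.0, 'joint_positions': array([ 1.19651306e+00,  4.94179679e-01,  1.34614377e+00, -8.04545501e-06,
        1.30249127e+00, -9.55061005e-02]), 'joint_velocities': array([-1.55426042e-03,  3.42569670e-05, -4.40711085e-04,  1.38391371e-03,
       -2.97859189e-04, -1.44774233e-03]), 'tau': array([ 5.64624468e-03, -8.78858399e+01, -3.81863880e+01,  7.10886880e-02,
        5.33859374e-02, -1.30271624e-04]), 'tcp_pos': array([0.1718494 , 0.60050932, 0.21333616]), 'tcp_rot': array([ 0.56484719,  0.42531546, -0.42604906, -0.56439047]), 'ft_force': array([0.52809043, 0.08949386, 0.09198105]), 'torque': array([ 0.00871469,  0.02472277, -0.03274418]), 'grip_width': 0.09143809294075982}
top [[0.02, 0.99, -0.14, 0.417], [-1.0, 0.02, -0.005, 0.001], [-0.002, 0.14, 0.99, 1.437], [0.0, 0.0, 0.0, 1.0]] 458.07565654686937 ['color', 'z_map', 'fx', 'fy', 'cx', 'cy', 'T', 'shot']
prop 0.92 [349.0, 234.0, 374.0, 291.0]
prop 0.81 [412.0, 182.0, 439.0, 239.0]
prop_grip 0.9 [413.0, 183.0, 438.0, 241.0]
prop_grip 0.23 [362.0, 149.0, 384.0, 167.0]
prop_top 0.86 [348.0, 240.0, 375.0, 292.0]
prop_top 0.8
[... 859 characters left out ...]
331.0, 320.0, 423.0, 395.0]
prop_grip 0.88 [332.0, 321.0, 424.0, 394.0]
prop_grip 0.68 [234.0, 253.0, 310.0, 331.0]
prop_top 0.69 [234.0, 254.0, 308.0, 332.0]
prop_top 0.55 [330.0, 318.0, 422.0, 394.0]
prop_top 0.5 [294.0, 181.0, 361.0, 275.0]
trolley 0.55 [327.0, 180.0, 433.0, 323.0]
trolley_grip 0.64 [325.0, 178.0, 429.0, 321.0]
gantry 0.55 [262.0, 94.0, 479.0, 399.0]
carrier 0.74 [323.0, 214.0, 431.0, 321.0]
carrier 0.5 [323.0, 176.0, 430.0, 320.0]
housings 0.79 [323.0, 225.0, 434.0, 319.0]
meter 0.77 [212.0, 192.0, 266.0, 229.0]
spool 0.58 [323.0, 181.0, 434.0, 321.0]
spool 0.49 [330.0, 320.0, 426.0, 394.0]
bottle 0.81 [327.0, 181.0, 341.0, 209.0]
bottle 0.61 [328.0, 213.0, 431.0, 320.0]
```

Run:
```python
import cv2,numpy as np
a=cv2.imread("pics/top0.png");b=cv2.imread("pics/side0.png")
cv2.imwrite("pics/top0c.png",cv2.resize(a[130:310,90:520],(800,335),interpolation=cv2.INTER_CUBIC))
```

```text
(no output)
```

View pics/side0.png

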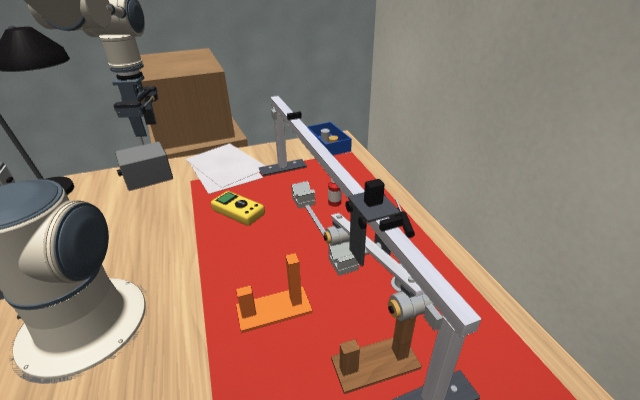

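View pics/top0c.png

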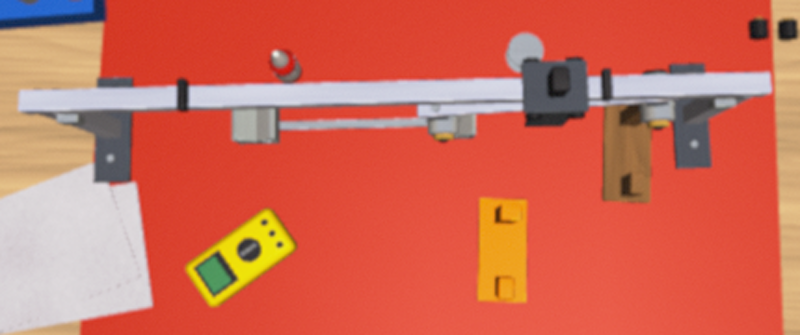

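The brown prop at top crop (627,155), side (375,355), stands under the raised housing. The orange one at top crop (503,250), side (273,295), is a loose look-alike. The brown one is the wooden prop meant. Next I measure from the depth map and confirm with a crop.

```bash
cat >> h.py <<'E'
def box(W,m):
    p=W[m][:,:2].astype(np.float32); r=cv2.minAreaRect(p*1000); return len(p),np.round(r[0],1),np.round(r[1],1),round(r[2],1)
def comps(W,im,zl,zh,minn=15,xr=(0.2,0.8)):
    with np.errstate(invalid='ignore'): m=(W[...,2]>zl)&(W[...,2]<zh)&(W[...,0]>xr[0])&(W[...,0]<xr[1])&(abs(W[...,1])<.62)
    n,L,st,_=cv2.connectedComponentsWithStats(m.astype(np.uint8))
    for i in range(1,n):
        if st[i,4]>=minn: print(zl,zh,box(W,L==i),"px",st[i,:2],"bgr",np.median(im["color"][L==i],0), "z",round(float(np.median(W[...,2][L==i])),4))
E
python3 - <<'E'
from h import *
for n in("top","side"):
    im=robot.get_image(n); W=cloud(im); print(n)
    for a,b in((.275,.29),(.335,.35),(.288,.298),(.085,.098),(.045,.075),(.147,.158),(.006,.018)): comps(W,im,a,b)
s=cv2.imread("pics/side0.png"); cv2.imwrite("pics/sidec.png",cv2.resize(s[230:400,220:480],(780,510),interpolation=cv2.INTER_CUBIC))
E
```

```text
top
0.275 0.29 (22, array([ 689.2, -127.8]), array([10.4, 26.2]), 14.8) px [370 160] bgr [106.5 104.  101.5] z 0.2867
0.275 0.29 (1002, array([ 661.5, -352.3]), array([ 31.5, 219.8]), 2.5) px [419 168] bgr [223. 208. 207.] z 0.2816
0.275 0.29 (84, array([ 655.4, -215.3]), array([27.6, 23.6]), 0.7) px [404 170] bgr [221. 202. 201.] z 0.282
0.275 0.29 (2123, array([640.6, 112.3]), array([ 41.7, 466.1]), 2.7) px [189 172] bgr [223. 209. 208.] z 0.2819
0.275 0.29 (1001, array([625.2, 467.8]), array([ 31.5, 217.5]), 2.7) px [100 176] bgr [222. 206. 205.] z 0.2819
0.275 0.29 (41, array([ 613.8, -139.8]), array([ 8.7, 41.5]), 1.4) px [371 189] bgr [50. 51. 65.] z 0.2849
0.275 0.29 (40, array([ 615.9, -186.7]), array([ 9. , 43.3]), 4.8) px [389 188] bgr [59. 58. 62.] z 0.2842
0.335 0.35 (135, array([ 652.9, -162.3]), array([33.8, 23.8]), 4.5) px [386 165] bgr [58. 56. 59.] z 0.342
0.288 0.298 (787, array([ 652.2, -162.1]), array([81.6, 90.6]), 3.5) px [371 160] bgr [95. 86. 84.] z 0.2929
0.288 0.298 (19, array([630.9, 341.5]), array([41.1,  2.8]), 2.4) px [189 172] bgr [75. 67. 71.] z 0.2939
[... 8068 characters left out ...]
gr [ 36.  84. 117.] z 0.0133
0.006 0.018 (93, array([631.6, -49.2]), array([44. , 86.2]), 46.2) px [329 257] bgr [85. 89. 93.] z 0.0123
0.006 0.018 (46, array([ 741.7, -146.7]), array([40.6, 16.4]), 86.0) px [391 278] bgr [134.5 137.  146. ] z 0.008
0.006 0.018 (1587, array([ 431.8, -113.4]), array([ 88.7, 169.7]), 89.5) px [236 287] bgr [ 67. 145. 245.] z 0.0128
0.006 0.018 (2288, array([ 600.5, -325.6]), array([ 81.1, 171.1]), 88.4) px [331 338] bgr [ 71. 108. 152.] z 0.0127
0.006 0.018 (626, array([ 721.8, -428.7]), array([59.7, 67.3]), 88.4) px [444 370] bgr [88. 81. 78.] z 0.0128
0.006 0.018 (215, array([ 629.4, -416.9]), array([67.1, 23.9]), 2.9) px [392 386] bgr [90. 83. 80.] z 0.0131
```

View pics/sidec.png

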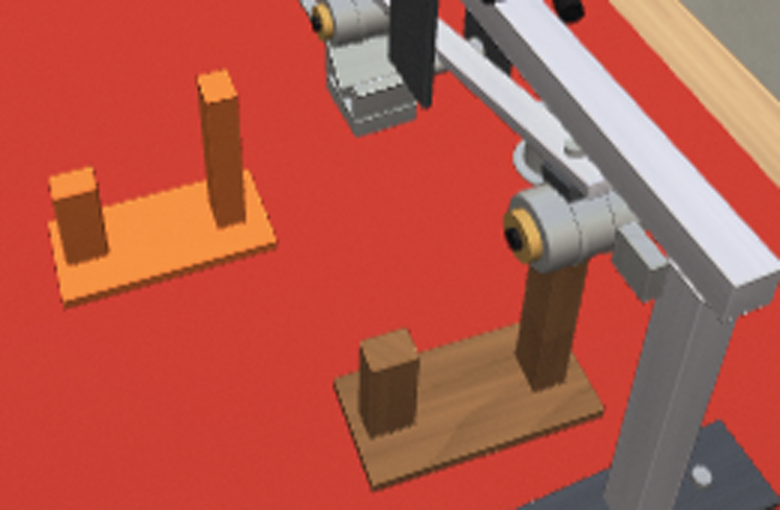

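Confirmed: the prop to take is the brown one, with its handle at side crop (388,385) and its column under the brass-capped housing. The orange one stands free. Now I work out the move numbers.

```bash
cat >> h.py <<'E'
from scipy.spatial.transform import Rotation as R
GY=np.deg2rad(2.53)
def axes():
    s=robot.observe(); r=R.from_quat(s["tcp_rot"]).as_matrix(); return s,r
def to(target,yawdir):
    """rows summary: tool shift (mm) now for world target, and turn about tool y (deg) so that tool x is along +-yawdir"""
    s,r=axes(); d=r.T@(np.array(target)-s["tcp_pos"])*1000
    best=[]
    for sg in(1,-1):
        t=sg*np.array([*yawdir,0]); tl=r.T@t; best.append(round(float(np.rad2deg(np.arctan2(-tl[2],tl[0]))),1))
    print("t",round(s["time"],2),"tcp",s["tcp_pos"].round(4),"shift",d.round(1),"turn options",best,"q6",s["joint_positions"].round(2),"F",s["ft_force"].round(1),"w",round(s["grip_width"],4))
gy=np.array([-np.sin(GY),np.cos(GY)]); gx=np.array([np.cos(GY),np.sin(GY)])
E
python3 - <<'E'
from h import *
s,r=axes(); print(r.round(3))
to([.5405,-.322,.214],[0,1])
E
```

```text
[[ 0.275 -0.    -0.961]
 [ 0.961 -0.     0.275]
 [-0.    -1.     0.   ]]
t 1.4 tcp [0.172  0.6009 0.2139] shift [-7.858e+02 -1.000e-01 -6.083e+02] turn options [-16.0, 164.0] q6 [ 1.2   0.49  1.35  0.    1.3  -0.1 ] F [-0.1 -0.4  0.2] w 0.0913
```

Emit:
{"op": "servo_tool", "data": {
  "commands": [
    [[0, 0, 0], -8, 60],
    [[0, 0, 0], -8, 60],
    [[-50, 0, -20], 0, 60],
    [[-50, 0, -20], 0, 60],
    [[-50, 0, -20], 0, 60],
    [[-50, 0, -20], 0, 60],
    [[-50, 0, -20], 0, 60],
    [[-50, 0, -20], 0, 60],
    [[-50, 0, -20], 0, 60],
    [[-50, 0, -20], 0, 60]
  ]
}}

```text
time: 2.65
tcp_pos: [0.3327, 0.1994, 0.2142]
tcp_rot: [0.5, 0.5, -0.5, -0.5]
ft_force: [1.3, 1.2, 0.1]
grip_width: 0.06
```

Emit:
{"op": "servo_tool", "data": {
  "commands": [
    [[-50, 0, -20], 0, 60],
    [[-50, 0, -20], 0, 60],
    [[-50, 0, -20], 0, 60],
    [[-50, 0, -20], 0, 60],
    [[-50, 0, -20], 0, 60],
    [[-50, 0, -20], 0, 60],
    [[-50, 0, -20], 0, 60],
    [[-50, 0, -20], 0, 60],
    [[-50, 0, -20], 0, 60],
    [[0, 0, 0], 0, 60]
  ]
}}

```text
time: 3.9
tcp_pos: [0.5134, -0.2523, 0.2136]
tcp_rot: [0.501, 0.499, -0.499, -0.5]
ft_force: [-0.8, 1.5, -0.3]
grip_width: 0.0604
```

Run:
```python
from h import *
to([.5405,-.3225,.041],[0,1])
```

```text
t 3.9 tcp [ 0.5134 -0.2523  0.2136] shift [-70.  172.7 -27.1] turn options [-0.1, 179.9] q6 [-0.56  0.42  1.48 -0.    1.24 -2.13] F [-0.8  1.5 -0.3] w 0.0604
```

Emit:
{"op": "servo_tool", "data": {
  "commands": [
    [[-35, 0, -14], 0, 60],
    [[-35, 0, -13], 0, 60],
    [[0, 45, 0], 0, 60],
    [[0, 45, 0], 0, 60],
    [[0, 45, 0], 0, 60],
    [[0, 25, 0], 0, 60],
    [[0, 12, 0], 0, 60],
    [[0, 0, 0], 0, 60]
  ]
}}

```text
time: 4.9
tcp_pos: [0.5394, -0.3186, 0.0419]
tcp_rot: [-0.5, -0.5, 0.5, 0.5]
ft_force: [-0.1, 0.6, 0.1]
grip_width: 0.06
```

Run:
```python
from h import *
to([.5405,-.3225,.041],[0,1])
im=robot.get_image("side"); cv2.imwrite("pics/g1.png",cv2.resize(im["color"][180:400,260:480],(600,600)))
```

```text
t 4.9 tcp [ 0.5394 -0.3186  0.0419] shift [-3.9  0.9 -1.1] turn options [0.0, -180.0] q6 [-0.63  0.69  1.5   0.    0.94 -2.2 ] F [-0.1  0.6  0.1] w 0.06
```

View pics/g1.png

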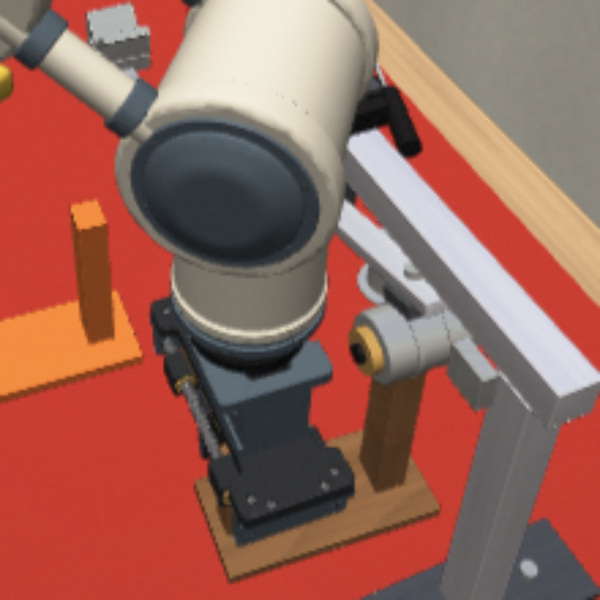

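The gripper straddles the brown prop's handle (crop ~(275,500)) and stays clear of the housing at (400,345). I centre it and close.

Emit:
{"op": "servo_tool", "data": {
  "commands": [
    [[-4, 0, -1], 0, 60],
    [[0, 0, 0], 0, 10],
    [[0, 0, 0], 0, 10],
    [[0, 0, 0], 0, 10],
    [[0, 0, 0], 0, 10],
    [[0, 0, 0], 0, 10]
  ]
}}

```text
time: 5.7
tcp_pos: [0.5405, -0.323, 0.042]
tcp_rot: [0.5, 0.5, -0.5, -0.5]
ft_force: [0.4, -0.2, 1.7]
grip_width: 0.0241
```

Emit:
{"op": "servo_tool", "data": {
  "commands": [
    [[0, 0, 10], 0, 10],
    [[0, 0, 40], 0, 10],
    [[0, 0, 60], 0, 10],
    [[0, 0, 35], 0, 10],
    [[0, 0, 10], 0, 10],
    [[0, 0, 0], 0, 10]
  ]
}}

```text
time: 6.45
tcp_pos: [0.3852, -0.3231, 0.0419]
tcp_rot: [-0.5, -0.5, 0.5, 0.5]
ft_force: [0.6, 0.2, -3.6]
grip_width: 0.0243
```

```bash
cat >> h.py <<'E'
G0=np.array([.652,-.1635])   # trolley at value 0 (top/side mean)
from scipy.optimize import minimize_scalar
def swing(q, im=None):
    """time, carrier angle (positive = -y end up) from side depth, trolley at value q"""
    t=robot.observe()["time"]
    im=im or robot.get_image("side"); W=cloud(im).reshape(-1,3); W=W[~np.isnan(W[:,0])]
    d=W[:,:2]-(G0+q*gy); x=d@gx; y=d@gy; z=W[:,2]-.168
    k=(x>-.036)&(x<-.016)&(abs(y)>.12)&(abs(y)<.2)&(z>-.098)&(z<.075)
    y,z=y[k],z[k]
    f=lambda a,full=0:(lambda D:np.minimum(D,.012).sum() if not full else (D<.004).sum())(np.minimum(*[abs(np.hypot(y-(sg*.165*np.cos(a)-.032*np.sin(a)*-1*-1*-1 if 0 else sg*.165*np.cos(a)+(-.032)*np.sin(a)),z-(-sg*.165*np.sin(a)-.032*np.cos(a)))-.025) for sg in(1,-1)]))
    A=np.arange(-.4,.4,.01); a0=A[np.argmin([f(a) for a in A])]
    a=minimize_scalar(f,bounds=(a0-.012,a0+.012),method="bounded").x
    return t,round(float(a),4),int(f(a,1)),len(y)
E
sed -i 's/sg\*.165\*np.cos(a)-.032\*np.sin(a)\*-1\*-1\*-1 if 0 else sg/sg/' h.py
python3 - <<'E'
from h import *
for i in range(8): print(swing(0))
to([.652,-.1635,.303],gy)
E
```

```text
(6.45, 0.0696, 448, 533)
(6.5, 0.0401, 454, 534)
(6.55, 0.0091, 450, 527)
(6.6, -0.0217, 445, 523)
(6.65, -0.0518, 440, 523)
(6.7, -0.08, 449, 523)
(6.75, -0.1098, 439, 511)
(6.8, -0.1374, 433, 504)
t 6.85 tcp [ 0.3862 -0.3232  0.0419] shift [ 159.4 -261.  -266.2] turn options [-2.5, 177.5] q6 [-0.82  0.58  1.82  0.    0.75 -2.39] F [ 0.4  0.1 -2.3] w 0.0237
```

Emit:
{"op": "servo_tool", "data": {
  "commands": [
    [[0, 0, 0], 0, 60],
    [[0, 0, 0], 0, 60],
    [[0, 0, 0], 0, 60],
    [[0, -40, 0], 0, 60],
    [[0, -60, 0], 0, 60],
    [[0, -60, 0], 0, 60],
    [[0, -60, 0], 0, 60],
    [[0, -60, 0], 0, 60],
    [[0, -60, 0], 0, 60],
    [[0, -10, 0], 0, 60]
  ]
}}

```text
time: 8.1
tcp_pos: [0.3862, -0.3238, 0.396]
tcp_rot: [0.502, 0.5, -0.5, -0.498]
ft_force: [-0.4, 0.2, -0.9]
grip_width: 0.06
```

Emit:
{"op": "servo_tool", "data": {
  "commands": [
    [[26, 0, -44], 0, 60],
    [[26, 0, -44], 0, 60],
    [[26, 0, -44], 0, 60],
    [[26, 0, -44], 0, 60],
    [[26, 0, -44], 0, 60],
    [[26, 0, -44], 0, 60],
    [[0, 0, 0], -2.5, 60],
    [[0, 0, 0], 0, 60]
  ]
}}

```text
time: 9.1
tcp_pos: [0.6493, -0.1665, 0.3906]
tcp_rot: [-0.488, -0.511, 0.511, 0.489]
ft_force: [0.2, -1.0, 0.2]
grip_width: 0.0596
```

Run:
```python
from h import *
to([.652,-.1635,.303],gy)
im=robot.get_image("side"); W=cloud(im); print(swing(0,im)); comps(W,im,.147,.158,60,(.3,.6)); comps(W,im,.085,.098,60,(.3,.6))
cv2.imwrite("pics/g2.png",im["color"])
```

```text
t 9.1 tcp [ 0.6493 -0.1665  0.3906] shift [ 2.8 87.6 -3. ] turn options [0.0, -180.0] q6 [-0.34  0.47  0.92 -0.    1.76 -1.96] F [ 0.2 -1.   0.2] w 0.0596
(9.15, 0.0453, 448, 530)
0.147 0.158 (128, array([ 486.6, -116.4]), array([32.9, 23.7]), 89.0) px [286 253] bgr [ 70. 152. 249.] z 0.1535
0.147 0.158 (229, array([ 502.2, -323.9]), array([32.1, 24.7]), 89.6) px [322 324] bgr [ 72. 109. 154.] z 0.1535
0.085 0.098 (152, array([ 371.9, -116.8]), array([23.2, 33.9]), 89.3) px [236 286] bgr [ 70. 150. 248.] z 0.0923
0.085 0.098 (68, array([ 495.7, -330.7]), array([18. , 35.7]), 40.6) px [323 348] bgr [37. 59. 86.] z 0.0912
0.085 0.098 (267, array([ 387.3, -324.7]), array([34.2, 25.3]), 0.9) px [261 364] bgr [ 77. 116. 164.] z 0.0923
```

View pics/g2.png

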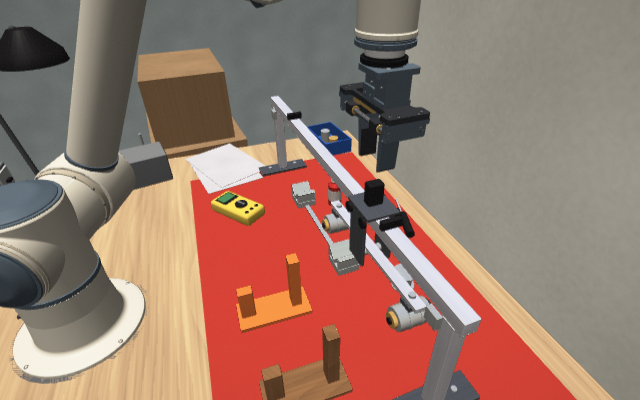

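The prop stands upright on the near side at pixel (305,365), the carrier swings free, and the gripper hangs over the black grip (375,193). I descend and grip.

Emit:
{"op": "servo_tool", "data": {
  "commands": [
    [[3, 30, -3], 0, 60],
    [[0, 40, 0], 0, 60],
    [[0, 17, 0], 0, 60],
    [[0, 0, 0], 0, 10],
    [[0, 0, 0], 0, 10],
    [[0, 0, 0], 0, 10],
    [[0, 0, 0], 0, 10]
  ]
}}

```text
time: 10.02
tcp_pos: [0.6524, -0.1638, 0.3057]
tcp_rot: [0.489, 0.511, -0.511, -0.489]
ft_force: [-1.2, 1.7, 4.1]
grip_width: 0.0238
```

Run:
```python
from h import *
to([.652,-.1635,.303],gy)
T=[];A=[]
for i in range(12):
    t,a,n,_=swing(0); T.append(t);A.append(a)
T=np.array(T);A=np.array(A);print(T,A)
b=[(6.45,.0696),(6.5,.0401),(6.55,.0091),(6.6,-.0217),(6.65,-.0518),(6.7,-.08),(6.75,-.1098),(6.8,-.1374),(9.15-.05,.0453)]
T=np.r_[[x[0] for x in b],T];A=np.r_[[x[1] for x in b],A]
from scipy.optimize import curve_fit
for w0 in(2.3,2.45,2.6):
    p,c=curve_fit(lambda t,w,c,s,o:c*np.cos(w*(t-10))+s*np.sin(w*(t-10))+o,T,A,[w0,.1,.1,0]); print(p,np.sqrt(np.diag(c)),robot.observe()["time"])
```

```text
t 10.03 tcp [ 0.6524 -0.1638  0.3057] shift [0.3 2.7 0.4] turn options [-0.0, 180.0] q6 [-0.33  0.5   1.08  0.    1.56 -1.95] F [-1.2  1.7  4.1] w 0.0238
[10.025 10.075 10.125 10.175 10.225 10.275 10.325 10.375 10.425 10.475
 10.525 10.575] [-0.2244 -0.2082 -0.1877 -0.1677 -0.1439 -0.1181 -0.0893 -0.0609 -0.0304
 -0.0005  0.0298  0.0595]
[ 2.40770159e+00 -2.31610320e-01  1.03806534e-01  1.13065722e-03] [0.00108211 0.0005138  0.00038536 0.00050411] 10.625
[ 2.40770159e+00 -2.31610320e-01  1.03806534e-01  1.13065781e-03] [0.00108211 0.0005138  0.00038536 0.00050411] 10.625
[ 2.40770159e+00 -2.31610320e-01  1.03806534e-01  1.13065729e-03] [0.00108211 0.0005138  0.00038536 0.00050411] 10.625
```

```bash
cat > plan.py <<'E'
import numpy as np
from scipy.optimize import linprog
def plan(c,s,w,q0,qt,N,L=1.65,delay=.06,vmax=.42,lim=.29,lo=0.0,hi=.45,dt=.125,wt=.05):
    """c,s: theta=c cos(w tau)+s sin(w tau), tau from now. returns mm per row"""
    D=np.eye(N+1,N)-np.eye(N+1,N,-1)            # dv_k at tau=k*dt+delay, k=0..N
    tk=np.arange(N+1)*dt+delay
    P=np.array([c,s])                            # impulse at tk adds (-sin wtk, cos wtk)*dv/(Lw)
    E=np.vstack([-np.sin(w*tk),np.cos(w*tk)])@D/(L*w)
    Aeq=np.vstack([E,np.ones(N)*dt]); beq=np.r_[-P,qt-q0]
    tt=np.arange(0,N*dt+.3,.05); H=np.where(tt[:,None]>tk,np.sin(w*(tt[:,None]-tk)),0)@D/(L*w); f=c*np.cos(w*tt)+s*np.sin(w*tt)
    C=np.tril(np.ones((N,N)))*dt
    A=np.vstack([H,-H,C,-C]); b=np.r_[lim-f,lim+f,np.full(N,hi-q0),np.full(N,q0-lo)]
    # min  max|v| + wt*max|dv|
    z=lambda M,i:np.hstack([M,np.zeros((len(M),2))-np.eye(2)[i]])
    A=np.vstack([np.hstack([A,np.zeros((len(A),2))]),z(np.eye(N),0),z(-np.eye(N),0),z(D,1),z(-D,1)]); b=np.r_[b,np.zeros(2*N+2*(N+1))]
    r=linprog(np.r_[np.zeros(N),1,wt*20],A,b,np.hstack([Aeq,np.zeros((3,2))]),beq,[(-vmax,vmax)]*N+[(0,None)]*2)
    if r.x is None: return None
    v=r.x[:N]; th=H@v+f; return (v*125).round(1),round(th.min(),3),round(th.max(),3),round((C@v).min(),3),round((C@v).max(),3)
E
python3 - <<'E'
from plan import *
w,c,s=2.4077,-.2316,.1038; d=10.625-10
ph=w*d; C=c*np.cos(ph)+s*np.sin(ph); S=-c*np.sin(ph)+s*np.cos(ph); print(C,S)
for N in(20,24,28,30,32): print(N,plan(C,S,w,0,.295,N))
E
```

```text
0.08830334884918634 0.23794015756491987
20 None
24 (array([ 23.6,  38.2,  14.6,  -9.1, -32.7, -29.1,  -5.5,  -0. ,  -0. ,
        19.4,  43.1,  49.1,  49.1,  49.1,  49.1,  49.1,  49.1,  49.1,
        25.4,   1.8, -21.8, -45.5, -47.3, -23.6]), np.float64(-0.171), np.float64(0.29), np.float64(0.0), np.float64(0.433))
28 (array([ 11.3,  11.3,  -0. , -11.3, -11.3,  -0. ,  -0. ,   9.3,  20.5,
        31.8,  43. ,  43.9,  43.9,  43.9,  43.9,  43.9,  43.9,  37.3,
        26.1,  14.8,   3.6,  -7.7, -18.9, -30.2, -41.4, -30.2, -18.9,
        -7.7]), np.float64(-0.167), np.float64(0.262), np.float64(0.0), np.float64(0.45))
30 (array([ 11.7,  11.7,  -0. , -11.7, -11.7,  -0. ,  -0. ,  10.4,  22.1,
        33.8,  42. ,  42. ,  42. ,  42. ,  42. ,  42. ,  42. ,  40. ,
        28.3,  16.6,   4.8,  -6.9, -18.6, -30.3, -42. , -34.8, -23.1,
       -11.4,   0.3,  11.7]), np.float64(-0.17), np.float64(0.262), np.float64(0.0), np.float64(0.45))
32 (array([ 11.3,  15.8,   4.5,  -6.8, -18. ,  -6.8,   4.1,  15.3,  26.6,
        37.9,  39.4,  39.4,  39.4,  39.4,  39.4,  39.4,  39.4,  39.4,
        28.2,  16.9,   5.7,  -5.6, -16.9, -28.1, -39.4, -39.4, -29.9,
       -18.6,  -7.4,   3.9,  15.2,  11.3]), np.float64(-0.178), np.float64(0.267), np.float64(0.0), np.float64(0.45))
```

Run:
```python
from plan import *
w,c,s=2.4077,-.2316,.1038
for k in (5,6,7,8):
    ph=w*(.625+k*.125); C=c*np.cos(ph)+s*np.sin(ph); S=-c*np.sin(ph)+s*np.cos(ph)
    for N in(20,22,24): print(k,N,plan(C,S,w,0,.295,N,hi=.43))
```

```text
5 20 (array([ -0. ,  -0. ,  -0. ,  -0. ,   7.7,  27. ,  46.4,  50.6,  50.6,
        50.6,  50.6,  50.6,  50.6,  32.4,  13.1,  -6.3, -25.6, -45. ,
       -38.7, -19.4]), np.float64(-0.173), np.float64(0.243), np.float64(0.0), np.float64(0.43))
5 22 (array([ -0. ,  -0. ,  -0. ,   9.4,  22.3,  35.1,  48. ,  48. ,  48. ,
        48. ,  48. ,  48. ,  37.9,  25.1,  12.2,  -0. ,  -6.4, -19.3,
       -32.1, -38.6, -25.7, -12.9]), np.float64(-0.166), np.float64(0.243), np.float64(0.0), np.float64(0.43))
5 24 (array([ -0. ,  -0. ,  -0. ,  11.4,  23.4,  35.5,  47.5,  47.5,  47.5,
        47.5,  47.5,  47.5,  36.7,  24.7,  12.6,   0.5,  -4.8, -16.9,
       -28.9, -41. , -28.9, -16.9,  -4.8,   7.3]), np.float64(-0.167), np.float64(0.243), np.float64(0.0), np.float64(0.43))
6 20 (array([ -0. ,  -0. ,   2.6,  17.6,  32.6,  47.6,  48.1,  48.1,  48.1,
        48.1,  48.1,  44.8,  29.8,  14.8,  -0. , -15. , -30. , -45. ,
       -30. , -15. ]), np.float64(-0.169), np.float64(0.211), np.float64(0.0), np.float64(0.43))
6 22 (array([ -0. ,  -0. ,  11.1,  23.5,  35.8,  48.2,  48.2,  48.2,  48.2,
        48
[... 1290 characters left out ...]
        35.8,  23.5,  11.1,  -0. ,  -4.3, -16.7, -29.1, -39.8, -27.4,
       -15.1,  -2.7]), np.float64(-0.166), np.float64(0.094), np.float64(0.011), np.float64(0.43))
8 22 (array([ 10.8,  23.9,  37. ,  44.7,  44.7,  44.7,  44.7,  44.7,  44.7,
        42.2,  29.1,  16. ,   2.9,  -5.4, -18.5, -31.6, -44.7, -31.6,
       -18.5,  -5.4,   7.7,  13.1]), np.float64(-0.17), np.float64(0.094), np.float64(0.011), np.float64(0.43))
8 24 (array([ 13.1,  26.3,  39.4,  39.4,  39.4,  39.4,  39.4,  39.4,  39.4,
        39.4,  35.1,  22. ,   8.8,  -4.3, -17.5, -30.6, -39.4, -39.4,
       -27.8, -14.6,  -1.5,  11.6,  24.8,  13.1]), np.float64(-0.177), np.float64(0.094), np.float64(0.013), np.float64(0.421))
```

Emit:
{"op": "servo_tool", "data": {
  "commands": [
    [[0, 0, 0], 0, 10],
    [[0, 0, 0], 0, 10],
    [[0, 0, 0], 0, 10],
    [[0, 0, 0], 0, 10],
    [[0, 0, 0], 0, 10],
    [[0, 0, 0], 0, 10],
    [[0, 0, 0], 0, 10],
    [[0, 0, 0], 0, 10],
    [[11, 0, 0], 0, 10],
    [[24, 0, 0], 0, 10]
  ]
}}

```text
time: 11.88
tcp_pos: [0.6509, -0.1296, 0.3057]
tcp_rot: [0.49, 0.511, -0.511, -0.489]
ft_force: [0.5, -1.0, 5.8]
grip_width: 0.0239
```

Emit:
{"op": "servo_tool", "data": {
  "commands": [
    [[37, 0, 0], 0, 10],
    [[45, 0, 0], 0, 10],
    [[45, 0, 0], 0, 10],
    [[45, 0, 0], 0, 10],
    [[45, 0, 0], 0, 10],
    [[45, 0, 0], 0, 10],
    [[44, 0, 0], 0, 10],
    [[42, 0, 0], 0, 10],
    [[29, 0, 0], 0, 10],
    [[16, 0, 0], 0, 10]
  ]
}}

```text
time: 13.12
tcp_pos: [0.6332, 0.2653, 0.3057]
tcp_rot: [0.489, 0.511, -0.511, -0.488]
ft_force: [-1.8, -3.5, 7.2]
grip_width: 0.0236
```

Emit:
{"op": "servo_tool", "data": {
  "commands": [
    [[3, 0, 0], 0, 10],
    [[-5, 0, 0], 0, 10],
    [[-18, 0, 0], 0, 10],
    [[-32, 0, 0], 0, 10],
    [[-45, 0, 0], 0, 10],
    [[-32, 0, 0], 0, 10],
    [[-18, 0, 0], 0, 10],
    [[-5, 0, 0], 0, 10],
    [[8, 0, 0], 0, 10],
    [[13, 0, 0], 0, 10]
  ]
}}

```text
time: 14.38
tcp_pos: [0.6391, 0.1326, 0.3057]
tcp_rot: [0.489, 0.511, -0.511, -0.489]
ft_force: [-3.6, -1.2, 7.5]
grip_width: 0.0235
```

```bash
cat >> h.py <<'E'
from scipy.optimize import curve_fit
def fit(n=14,w=2.4077):
    q=(robot.observe()["tcp_pos"][:2]-np.array([.6524,-.1638]))@gy
    m=np.array([swing(q)[:2] for i in range(n)]); s=robot.observe(); T=m[:,0]-s["time"]
    M=np.c_[np.cos(w*T),np.sin(w*T)]; x=np.linalg.lstsq(M,m[:,1],rcond=None)[0]
    q=(s["tcp_pos"][:2]-np.array([.6524,-.1638]))@gy
    print("t",s["time"],"q",round(q,4),"lat",round((s["tcp_pos"][:2]-np.array([.6524,-.1638]))@gx,4),"theta",m[:,1],"C,S",x.round(4),"amp",np.hypot(*x).round(3),"F",s["ft_force"].round(1),s["grip_width"]); return x,q
E
python3 - <<'E'
from h import *
fit(12)
E
```

```text
t 14.975 q 0.2974 lat -0.0002 theta [0.037  0.0354 0.0344 0.0342 0.0324 0.0311 0.028  0.0259 0.0224 0.0187
 0.0134 0.0084] C,S [ 0.0056 -0.0359] amp 0.036 F [-3.   1.   6.7] 0.023807857834785208
```

Run:
```python
from plan import *
for N in (10,16,20): print(plan(.0056,-.0359,2.4077,.2974,.296,N))
```

```text
(array([-26.2, -26.2,  -2.1,  24.1,  26.2,  26.2,  26.2,   1.4, -24.8,
       -26.2]), np.float64(-0.054), np.float64(0.029), np.float64(-0.054), np.float64(0.05))
(array([-4.5, -5.1, -0.7,  3.8,  8.2,  8.2,  8.2,  8.2,  7. ,  2.6, -1.9,
       -6.3, -8.2, -8.2, -8.2, -4.5]), np.float64(-0.035), np.float64(0.015), np.float64(-0.01), np.float64(0.036))
(array([-0.1,  1.7,  3.5,  5.4,  5.4,  5.4,  5.4,  5.3,  3.5,  1.6, -0.2,
       -2. , -3.8, -5.4, -5.4, -5.4, -5.4, -5.4, -3.7, -1.8]), np.float64(-0.028), np.float64(0.01), np.float64(-0.001), np.float64(0.037))
```

Emit:
{"op": "servo_tool", "data": {
  "commands": [
    [[0, 0, 0], 0, 10],
    [[1.7, 0, 0], 0, 10],
    [[3.5, 0, 0], 0, 10],
    [[5.4, 0, 0], 0, 10],
    [[5.4, 0, 0], 0, 10],
    [[5.4, 0, 0], 0, 10],
    [[5.4, 0, 0], 0, 10],
    [[5.3, 0, 0], 0, 10],
    [[3.5, 0, 0], 0, 10],
    [[1.6, 0, 0], 0, 10]
  ]
}}

```text
time: 16.23
tcp_pos: [0.6374, 0.1702, 0.3057]
tcp_rot: [0.489, 0.511, -0.511, -0.489]
ft_force: [-4.6, -2.2, 7.7]
grip_width: 0.0238
```

Emit:
{"op": "servo_tool", "data": {
  "commands": [
    [[0, 0, 0], 0, 10],
    [[-2, 0, 0], 0, 10],
    [[-3.8, 0, 0], 0, 10],
    [[-5.4, 0, 0], 0, 10],
    [[-5.4, 0, 0], 0, 10],
    [[-5.4, 0, 0], 0, 10],
    [[-5.4, 0, 0], 0, 10],
    [[-5.4, 0, 0], 0, 10],
    [[-3.7, 0, 0], 0, 10],
    [[-1.8, 0, 0], 0, 10]
  ]
}}

```text
time: 17.48
tcp_pos: [0.6392, 0.132, 0.3057]
tcp_rot: [0.489, 0.511, -0.511, -0.489]
ft_force: [-3.2, 1.5, 6.7]
grip_width: 0.0241
```

Run:
```python
from h import *
fit(12)
for n in("top","side"):
    im=robot.get_image(n); W=cloud(im); print(n); comps(W,im,.045,.068,40,(.58,.7)); comps(W,im,.288,.298,100)
    cv2.imwrite(f"pics/{n}3.png",im["color"])
```

```text
t 18.075 q 0.2959 lat -0.0002 theta [0.0053 0.0053 0.0063 0.0063 0.006  0.0052 0.0062 0.0067 0.0059 0.0031
 0.0058 0.0038] C,S [ 0.0035 -0.005 ] amp 0.006 F [-3.2 -0.9  7.2] 0.024102325984554203
top
0.045 0.068 (68, array([635. ,  -4.8]), array([38.6, 18.9]), 6.3) px [322 190] bgr [142.5 147.  149.5] z 0.0564
0.045 0.068 (90, array([623.1, 275.9]), array([39. , 24.6]), 2.3) px [230 192] bgr [139.5 145.  144.5] z 0.0542
0.288 0.298 (202, array([613., 142.]), array([28., 69.]), 9.8) px [255 184] bgr [91. 83. 80.] z 0.2926
side
0.045 0.068 (48, array([615.7, 536.7]), array([22.8, 39.8]), 55.5) px [277 154] bgr [106. 106. 111.] z 0.0563
0.045 0.068 (94, array([624.7, 320.7]), array([21.7, 49.4]), 87.3) px [291 182] bgr [183. 185. 181.] z 0.0524
0.045 0.068 (73, array([625.9, 265. ]), array([17.8, 49.8]), 79.4) px [296 191] bgr [136. 138. 136.] z 0.0538
0.045 0.068 (185, array([645.2, -10.3]), array([61.1, 22.4]), 0.1) px [328 239] bgr [179. 185. 181.] z 0.0531
0.045 0.068 (144, array([646.9, -56.6]), array([61.2, 21.9]), 4.0) px [336 253] bgr [166. 170. 169.] z 0.0557
0.045 0.068 (157, array([ 656.9, -440.3]), array([19.9, 40. ]), 45.5) px [423 382] bgr [ 99.  99. 103.] z 0.0575
0.288 0.298 (373, array([639.4, 128.6]), array([84.2, 89.2]), 2.8) px [301 138] bgr [92. 84. 81.] z 0.2939
```

View pics/side3.png

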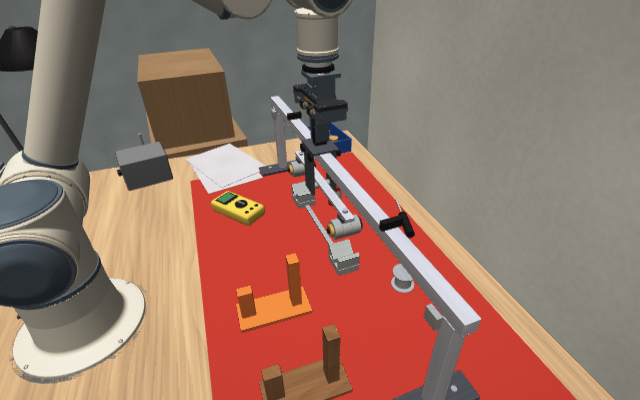

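The carrier hangs level over the V-blocks at (303,193) and (343,257). The side camera puts the block mid and the trolley plate within about 1 mm of each other, with a swing amplitude of 0.006. I hold over 5 s, then release.

Emit:
{"op": "servo_tool", "data": {
  "commands": [
    [[0, 0, 0], 0, 10],
    [[0, 0, 0], 0, 10],
    [[0, 0, 0], 0, 10],
    [[0, 0, 0], 0, 10],
    [[0, 0, 0], 0, 10],
    [[0, 0, 0], 0, 10],
    [[0, 0, 0], 0, 10],
    [[0, 0, 0], 0, 10],
    [[0, 0, 0], 0, 10],
    [[0, 0, 0], 0, 10]
  ]
}}

```text
time: 19.42
tcp_pos: [0.6392, 0.1318, 0.3057]
tcp_rot: [0.489, 0.511, -0.511, -0.489]
ft_force: [-3.2, -0.7, 7.7]
grip_width: 0.0239
```

Emit:
{"op": "servo_tool", "data": {
  "commands": [
    [[0, 0, 0], 0, 10],
    [[0, 0, 0], 0, 10],
    [[0, 0, 0], 0, 10],
    [[0, 0, 0], 0, 10],
    [[0, 0, 0], 0, 10],
    [[0, 0, 0], 0, 10],
    [[0, 0, 0], 0, 10],
    [[0, 0, 0], 0, 10],
    [[0, 0, 0], 0, 10],
    [[0, 0, 0], 0, 10]
  ]
}}

```text
time: 20.68
tcp_pos: [0.6392, 0.1318, 0.3057]
tcp_rot: [0.489, 0.511, -0.511, -0.489]
ft_force: [-4.6, -1.4, 7.6]
grip_width: 0.024
```

Emit:
{"op": "servo_tool", "data": {
  "commands": [
    [[0, 0, 0], 0, 10],
    [[0, 0, 0], 0, 10],
    [[0, 0, 0], 0, 10],
    [[0, 0, 0], 0, 10],
    [[0, 0, 0], 0, 10],
    [[0, 0, 0], 0, 10],
    [[0, 0, 0], 0, 10],
    [[0, 0, 0], 0, 10],
    [[0, 0, 0], 0, 10],
    [[0, 0, 0], 0, 10]
  ]
}}

```text
time: 21.92
tcp_pos: [0.6392, 0.1318, 0.3057]
tcp_rot: [0.489, 0.511, -0.511, -0.489]
ft_force: [-3.1, -1.0, 7.5]
grip_width: 0.0238
```

Emit:
{"op": "servo_tool", "data": {
  "commands": [
    [[0, 0, 0], 0, 10],
    [[0, 0, 0], 0, 10],
    [[0, 0, 0], 0, 10],
    [[0, 0, 0], 0, 10],
    [[0, 0, 0], 0, 10],
    [[0, 0, 0], 0, 10],
    [[0, 0, 0], 0, 10],
    [[0, 0, 0], 0, 10],
    [[0, 0, 0], 0, 10],
    [[0, 0, 0], 0, 10]
  ]
}}

```text
time: 23.18
tcp_pos: [0.6392, 0.1318, 0.3057]
tcp_rot: [0.489, 0.511, -0.511, -0.489]
ft_force: [-2.9, 0.4, 7.5]
grip_width: 0.0238
```

Emit:
{"op": "servo_tool", "data": {
  "commands": [
    [[0, 0, 0], 0, 60],
    [[0, 0, 0], 0, 60],
    [[0, 0, 0], 0, 60],
    [[0, -10, 0], 0, 60],
    [[0, -30, 0], 0, 60],
    [[0, -40, 0], 0, 60],
    [[0, -30, 0], 0, 60],
    [[0, 0, 0], 0, 60],
    [[0, 0, 0], 0, 60],
    [[0, 0, 0], 0, 60]
  ]
}}

```text
time: 24.42
tcp_pos: [0.6388, 0.1318, 0.4139]
tcp_rot: [-0.488, -0.51, 0.511, 0.489]
ft_force: [-0.5, -0.9, 0.4]
grip_width: 0.06
```

Run:
```python
from h import *
m=[swing(.2959) for i in range(10)]; print([x[1] for x in m],m[0][2:],robot.observe()["tcp_pos"],robot.observe()["time"])
im=robot.get_image("side"); W=cloud(im); comps(W,im,.045,.068,40,(.58,.7)); comps(W,im,.288,.298,100); comps(W,im,.335,.35,40); comps(W,im,.147,.158,60,(.3,.6))
cv2.imwrite("pics/side4.png",im["color"])
```

```text
[0.0002, 0.0012, -0.0002, -0.0006, 0.0018, -0.0002, 0.0012, 0.0022, 0.0024, 0.0013] (246, 291) [0.63919064 0.13182172 0.41487955] 24.925
0.045 0.068 (46, array([615.6, 537.5]), array([22.9, 38.8]), 53.9) px [277 155] bgr [105.5 105.  109.5] z 0.056
0.045 0.068 (96, array([624.1, 321.1]), array([48.1, 25.8]), 3.2) px [291 182] bgr [182. 184. 180.] z 0.0528
0.045 0.068 (73, array([625.6, 265.5]), array([15.9, 49.5]), 80.6) px [296 191] bgr [135. 137. 134.] z 0.0544
0.045 0.068 (185, array([645.1,  -9.8]), array([23.9, 60.2]), 87.5) px [328 239] bgr [178. 184. 180.] z 0.0533
0.045 0.068 (142, array([647.1, -60. ]), array([17.8, 61.3]), 85.4) px [336 253] bgr [165.  169.  168.5] z 0.0558
0.045 0.068 (157, array([ 657.1, -440.6]), array([20.1, 40.1]), 47.3) px [423 381] bgr [ 98.  98. 102.] z 0.0573
0.288 0.298 (381, array([638.8, 129.3]), array([83.2, 91.7]), 2.6) px [301 137] bgr [91. 84. 81.] z 0.2939
0.335 0.35 (91, array([638.8, 128.3]), array([34.2, 25.4]), 7.4) px [312 124] bgr [31. 29. 29.] z 0.3422
0.147 0.158 (126, array([ 486.7, -117. ]), array([24. , 32.1]), 0.1) px [286 253] bgr [ 66. 143. 244.] z 0.1537
0.147 0.158 (231, array([ 502.3, -324. ]), array([24.6, 31.1]), 0.8) px [322 324] bgr [ 68. 103. 145.] z 0.1536
```

View pics/side4.png

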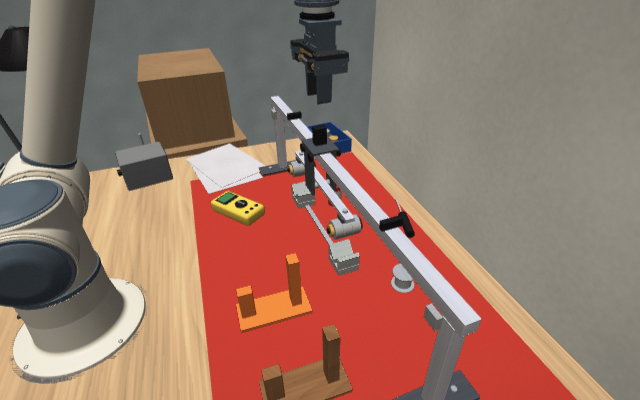

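The gripper is clear of the grip at (320,135), the carrier hangs level at (330,200), and the prop stands at (305,365).

```bash
python3 -c "
from cell import robot; print(robot.job_done())"
```

```text
the job is handed in; nothing more can be done
None
```

The job is done and handed in at about 25 s of the 64 s allowed; the hand-in reports no verdict.

- **Prop:** I drew the brown wooden prop about 155 mm towards the robot in one quick pull. It stands upright, its column about 157 mm from the rail's line (60 mm needed).
- **Trolley and swing:** Moving the trolley by its grip along a planned path, plus one small correction, cut the swing from 0.25 rad to about 0.006 rad. I held it there for a little over 5 s, then let go.
- **Last checks:** After release the swing was within 0.003 rad of level. The side camera puts the pivot within 1 mm of the middle of the V-blocks along the rail, and the gripper is about 70 mm above the grip.
- **Less certain:** The top and side cameras disagreed by about 3 mm along the rail. I worked from distances within one image, so this is well inside the 15 mm allowed.
- **Bystanders:** Meter and spool look unmoved in the last picture. The bottle is mostly hidden behind the trolley there, but the arm never went near it. I did not measure any of the three again.

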